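# Slide the drip tray under the draining braai grid

### The arm

A 6-joint arm with a two-finger parallel gripper is mounted at the origin on the work surface. World frame = base frame: x ahead of the robot, y to its left, z up, the work surface at z = 0. Lengths are in mm, angles in rad, forces in N, time in s.
With the tool pointing down it reaches from about 350 to 775 mm from the base axis. Payload 7.3 kg.
Tool frame: the origin (TCP) lies midway between the tips of the shut fingers; the grasp point (between the pads) lies 19 mm behind it; z points along the fingers, y is the line along which they close (so a half turn about z gives the same grasp; the last joint's range is limited). The gripper opens to 92 mm and grips with 3 to 60 N. Pads are 19 mm wide; open, the fingers measure 130 mm over their backs; the gripper's body (75 mm by 190 mm) begins 47 mm behind the grasp point.
Start: joints at [-1.257, 0.342, 1.524, -0, 1.275, -0.146], TCP at [233.003, -470.485, 206.641] pointing down, gripper open.
Joint ranges: [-2.53, 2.53], [-0.77, 2.02], [0.04, 2.7], [-1, 4.14], [0.28, 2.66], [-3.11, 3.11]. Speed limits (rad/s): [2.57, 2.57, 3.14, 3.14, 3.14, 3.14].

### API

Orientations are given as [roll, pitch, yaw] about the fixed x, y, z axes, in that order (R = Rz(yaw) Ry(pitch) Rx(roll)).
In Python, from plant import bot gives the robot as it stands. The module is installed in compiled form; this text tells all that it offers.
- The arm moves only by the shell command python3 -m crank 'ROWS' [OPENING]. ROWS is JSON, a list of rows, each a list of 6 numbers: the shift along the tool's x, y, z in m, then the turn, a rotation vector about the tool's x, y, z in rad. In form: [[dx, dy, dz, wx, wy, wz], ...]. A call has 1 to 5 rows; each row shifts and turns the commanded pose from where the row before left it, along the tool's axes as they then stand; what a row does not reach is not made up. A row lasts 1/8 s, in which the tool goes at most 62.5 mm and 10.7 degrees, less where a joint would pass 70% of its speed; a pose out of reach is approached as far as the arm can. A call is refused whole if a number of a shift passes 0.0625 or a number of a turn 0.188, either way. A call with a gripper value outside its range is refused whole. OPENING is the opening in per cent of the stroke, from 0 (shut) to 100 (fully open), set as the call begins (- or left out, the last holds). The fingers move at their own pace and stop on an object; the grip force is fixed at half the most. Time passes only in rows, so rows that do not move let the fingers close. It gives the time, the measured TCP pose, the force, the opening and the grip force at its end, in the units of the state.
- bot.get_obs(): the state, without advancing time (a new reading comes with each control period).
- bot.capture(name): name is "side" or "top"; returns a dict with "color" (384x512x3 uint8, blue, green, red), "fov_y" (degrees; the focal length in pixels is half the picture's height over the tangent of half this angle, whatever the lens; pixels are square), "cx", "cy" (the principal point, pixels), "extrinsics" (4x4, takes a point from world to camera coordinates). Camera axes: x right, y up, looking along -z (the intrinsics and any distortion apply to the point x, -y, -z); pixel columns grow to the right and rows downward; lengths in mm; the calibration is good to about 2 mm. A picture is of the moment at which its call begins. There is no depth.
- bot.close_job(): hands the job in; it is judged then, once.
The state is a dict: "time": time; "joint_positions": joint angles; "dq": joint speeds; "tau": joint torques, N m; "tool_pos": TCP position; "tcp_rot": TCP orientation; "contact_force": force on the tool from outside, world axes, zero at the start; "moment": the same for the moment, N m; "grip_width": finger opening in mm; "finger_force": force on a finger pad.
Only numpy, scipy, OpenCV 4.12 (cv2) and the standard library are available. Lean on these libraries where they do the work, as an engineer would, in place of code of your own. Each camera call takes 0.05 s, during which the arm holds its last target. There are 200 camera calls.

### The job

The double braai grid has been put on its low draining stand, so slide the steel drip tray in beneath it: with the fingertips, push the tray across the shelf and between the stand's two front legs, flange last, until its far wall rests against the stand's rear crossbar. Only push it from outside: do not grip or lift the tray or reach into it, and leave the grid and everything else on the shelf where it is. Finish with the hand clear of it all.

Things in the scene. Friction and masses are not known exactly. Their poses are not given: they have to be found in the camera images.
- tray: Loose low steel drip tray, 0.25 to 0.5 kg, open side up on the shelf before the stand, flange towards the robot. Pan 120 (x) by 150 (y) by 25 mm high outside, thin walls, corners rounded to 16 mm. Origin: centre of the pan's underside; x points away from the flange to the far wall (walls at x +-60, y +-75 mm), z up. Slides with ordinary friction, stays where left.
- tray_flange (a point): Middle of the outer face of the tray's folded flange, 15 mm above the tray's underside and 105 mm from its origin along its -x. The flange is a plate level with the rim, 45 mm deep, 134 mm wide, centred; its outer end is turned down into an upright face from 25 to 5 mm height.
- stand: Low draining stand of dark steel rod, screwed to the shelf. Four upright legs, 10 mm diameter, 70 mm high, at x +-70, y +-84 mm; rails join them at 45 to 55 mm height, below which the front is open. Origin: on the shelf midway between the legs; x points from the front legs (towards the robot) to the rear legs, z up.
- stand_mouth (a point): Point on the shelf midway between the two front legs, 70 mm before the stand's origin. 158 mm is clear between the legs: 4 mm each side of the tray. 135 mm beyond it (x = +65 mm of the stand) is the near face of the rear crossbar, a rod 15 mm above the shelf between the rear legs, which stops the tray when its origin is 5 mm past the stand's origin, the flange still sticking out in front.
- grid: Closed double braai grid of steel wire, 124 mm (x) by 226 mm (y) by 24 mm, lying loose across the stand's rails at 55 to 79 mm height between the front and rear leg tops, with twin handles with wooden grips and a lever latch sticking out 160 mm more to its +y side. Origin: centre of its underside. It stays where it is.
- bowl: Blue ceramic bowl, 130 mm across, 55 mm high; bystander. Origin: centre of its underside.
- tongs: Aluminium braai tongs about 290 mm long, 50 mm wide, 26 mm high, lying along their x; bystander. Origin: near their middle, on the shelf.
- grinder: Empty clear acrylic salt grinder with a turning knob, 52 mm diameter, 125 mm high, standing; bystander. Origin: centre of its foot.
- matchbox: Large cardboard matchbox, 110 by 60 by 22 mm, lying flat; bystander. Origin: centre of its underside.
- brush: Basting brush, 220 mm long, lying along its x; bystander. Origin: on the shelf beneath it.
Mind the look-alikes: they are no part of the job. Of the things like the tray, leave any that is red; of the rest the larger one is meant.

How it is judged (in metres and radians):
On the way:
1. the tray's far end is between the two front legs, the tray flat on the shelf (x of tray in the frame of stand between -0.125 and -0.03 m and y of tray in the frame of stand between -0.012 and 0.012 m and angle between the x axis of tray and the x axis of stand, either way round below 0.15 rad and height (world z) of tray below 0.006 m), for 0.1 s.
At the end, for the whole second after the job is handed in: the tray lies flat and still, between the front legs and square in the stand (within 10 mm sideways and 0.08 rad), flange to the front, its far wall against the rear crossbar (within 6 mm) (x of tray in the frame of stand between -0.001 and 0.011 m and y of tray in the frame of stand between -0.01 and 0.01 m and x of tray_flange in the frame of stand below -0.085 m and angle between the x axis of tray and the x axis of stand, either way round below 0.08 rad and height (world z) of tray below 0.004 m and angle between tray's own z axis and vertical below 0.03 rad and linear speed of tray below 0.01 m/s); the robot touches nothing.
It fails at once if the tray is lifted or tipped (more than 10 mm or 0.15 rad) (height (world z) of tray above 0.01 m or angle between tray's own z axis and vertical above 0.15 rad).
It fails at once if the fingers reach into the tray or close over its rim or flange (grasp point over the tray, lower than 41 mm above its underside) (z of the grasp point in the frame of tray below 0.041 m and ((x of the grasp point in the frame of tray between -0.06 and 0.062 m and y of the grasp point in the frame of tray between -0.077 and 0.077 m) or (x of the grasp point in the frame of tray between -0.102 and -0.06 m and y of the grasp point in the frame of tray between -0.066 and 0.066 m))).
It fails at once if the braai grid is shifted more than 15 mm on its stand (distance of grid from where it was at the start of the episode above 0.015 m).
It fails at once if a bystander is shifted more than 15 mm or knocked over (distance of any of bowl, tongs, grinder, matchbox, brush from where it was at the start of the episode above 0.015 m or angle between any of bowl, tongs, grinder, matchbox, brush's own z axis and vertical above 0.4 rad).
It also fails if it takes over 72 s, if anything falls off the work surface, if the arm or the gripper's body presses on something with over 40 N, if the wrist force passes 120 N, or if a joint passes its speed limit or range.

## Working session

There is one attempt and no reset: what is moved stays moved. The work goes in short steps, Python scripts to look and compute and a shell command to move; the robot and the scene stay as the last step left them, time stands still between calls to the robot, and variables do not carry over. Pictures are saved under pics/ and viewed, at most 10 in all, crops included, and the job is handed in when it is done.

```bash
mkdir -p pics; ls
cat > h.py <<'E'
import numpy as np,cv2
from plant import bot
def cap(n):
    c=bot.capture(n); c['f']=192/np.tan(np.radians(c['fov_y'])/2); return c
def ray(c,u,v):
    E=np.array(c['extrinsics']); R=E[:3,:3]; o=-R.T@E[:3,3]
    return o,R.T@np.array([(u-c['cx'])/c['f'],-(v-c['cy'])/c['f'],-1])
def onz(c,u,v,z):
    o,d=ray(c,u,v); return o+d*(z-o[2])/d[2]
def proj(c,p):
    E=np.array(c['extrinsics']); q=E[:3,:3]@np.array(p)+E[:3,3]
    return c['cx']+c['f']*q[0]/-q[2], c['cy']+c['f']*-q[1]/-q[2]
E
python3 - <<'E'
from h import *
for n in('top','side'):
    c=cap(n); print({k:v for k,v in c.items() if k!='color'}); cv2.imwrite(f'pics/{n}0.png',c['color'])
print(bot.get_obs())
E
```

```text
pics
{'fov_y': 52.04545789325792, 'cx': 257.5678729292092, 'cy': 187.69488737995835, 'extrinsics': array([[-2.18886676e-02, -9.99746537e-01,  5.26770008e-03,
         1.75309000e+01],
       [ 9.97226211e-01, -2.14579619e-02,  7.12701945e-02,
        -5.34970375e+02],
       [-7.11390960e-02,  6.81309819e-03,  9.97443137e-01,
        -1.10783149e+03],
       [ 0.00000000e+00,  0.00000000e+00,  0.00000000e+00,
         1.00000000e+00]]), 'f': np.float64(393.262314120239)}
{'fov_y': 49.59674388995096, 'cx': 250.9431447075048, 'cy': 196.76725409280803, 'extrinsics': array([[-8.80641103e-01, -4.73443114e-01, -1.79684761e-02,
         4.68944004e+02],
       [ 3.41079735e-01, -6.59845366e-01,  6.69528720e-01,
        -2.20702010e+02],
       [-3.28840178e-01,  5.83485828e-01,  7.42568802e-01,
        -1.15790314e+03],
       [ 0.00000000e+00,  0.00000000e+00,  0.00000000e+00,
         1.00000000e+00]]), 'f': np.float64(415.55708177129213)}
{'time': 0.1, 'joint_positions': array([-1.25698444e+00,  3.42646986e-01,  1.52490330e+00,  1.09033073e-05,
        1.27540112e+00, -1.46004956e-01]), 'dq': array([ 0.00082585, -0.00136672, -0.0004386 ,  0.00100215, -0.00020524,
        0.00144674]), 'tau': array([ 3.30655123e-03, -4.32002592e+01, -2.44696033e+01,  7.19611743e-02,
        5.25205024e-02, -4.83325073e-05]), 'tool_pos': array([ 232.88827438, -470.09287182,  206.02397529]), 'tcp_rot': array([-3.14024988e+00, -2.07995306e-04,  4.59813521e-01]), 'contact_force': array([-0.11388621,  0.60862636, -0.20720756]), 'moment': array([-0.02390166,  0.00731263, -0.00930184]), 'finger_force': 0.0, 'grip_width': 91.98499836107771}
```

View pics/top0.png

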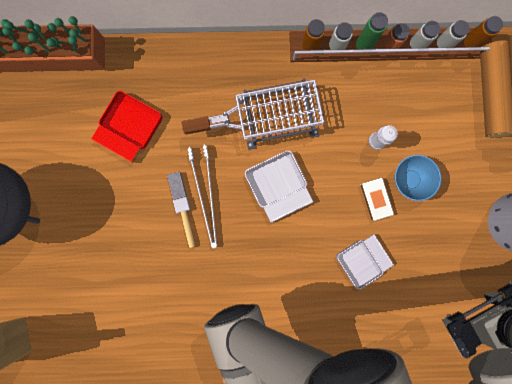

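View pics/side0.png

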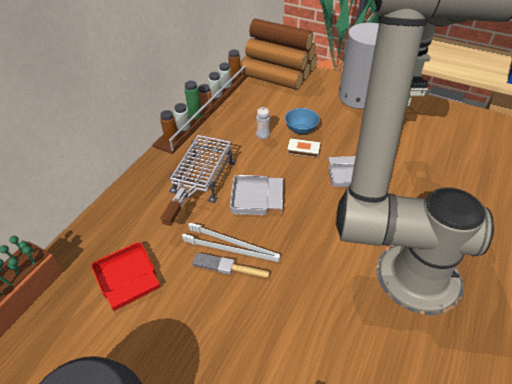

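Top view: the meant tray (larger silver) is at about (280,187) with its flange at the lower right (293,213). The small silver tray at (365,262) and the red one at (128,125) are decoys. The stand and grid are at about (281,112), handles to the left. I'll zoom in for the legs and tray edges.

Run:
```python
from h import *
t=cv2.imread('pics/top0.png'); s=cv2.imread('pics/side0.png')
a=cv2.resize(t[72:227,232:332],None,fx=3.8,fy=3.8,interpolation=cv2.INTER_CUBIC)
b=cv2.resize(s[125:225,160:290],None,fx=3,fy=5.89,interpolation=cv2.INTER_CUBIC)
b=cv2.resize(s[125:225,160:290],None,fx=3.2,fy=3.2,interpolation=cv2.INTER_CUBIC)
o=np.zeros((590,800,3),np.uint8); o[:a.shape[0],:a.shape[1]]=a; o[:b.shape[0],382:382+b.shape[1]]=b
cv2.imwrite('pics/z0.png',o)
c=cap('top')
hsv=cv2.cvtColor(t,cv2.COLOR_BGR2HSV)
m=((hsv[...,1]<60)&(hsv[...,2]>90)).astype(np.uint8)*255
m[:145]=0;m[230:]=0;m[:,:235]=0;m[:,325:]=0
m=cv2.morphologyEx(m,cv2.MORPH_CLOSE,np.ones((3,3)))
k=max(cv2.findContours(m,cv2.RETR_EXTERNAL,cv2.CHAIN_APPROX_NONE)[0],key=cv2.contourArea)
p=np.array([onz(c,u,v,25)[:2] for u,v in k[:,0]],np.float32)
r=cv2.minAreaRect(p); print('rect',r,cv2.contourArea(k)); print(cv2.boxPoints(r))
print(cv2.approxPolyDP(k,2.5,True)[:,0].tolist())
```

```text
rect ((538.6174926757812, -55.12098693847656), (167.0126190185547, 151.58453369140625), 24.394990921020508) 2881.5
[[ 431.26257   -20.585651]
 [ 493.87073  -158.63667 ]
 [ 645.9724    -89.65633 ]
 [ 583.36426    48.3947  ]]
[[290, 151], [245, 171], [250, 187], [270, 222], [312, 202], [306, 181]]
```

View pics/z0.png

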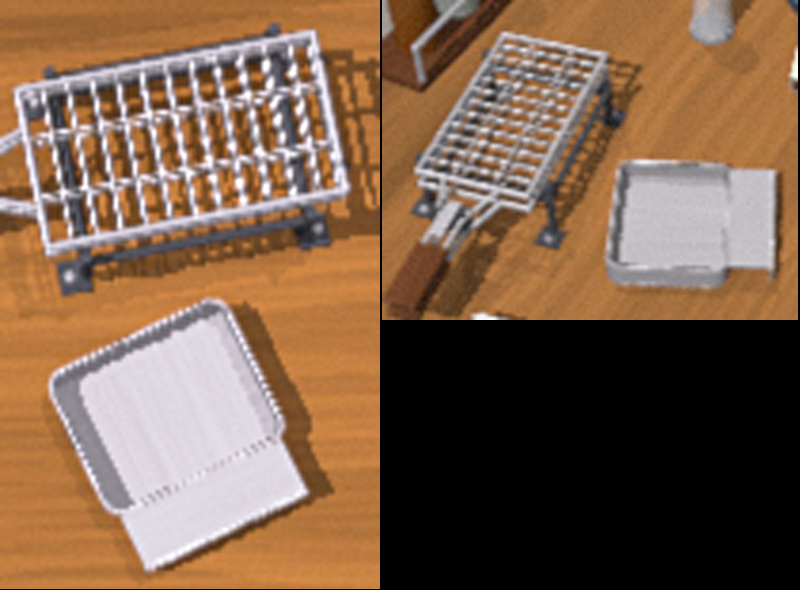

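Zoom: in the top picture, the front feet plates are at crop (74,274) and (314,232), and the rear leg tops at (50,72) and (272,30). In the side picture, the feet are at (548,238), (614,118) and (424,208). I'll turn these into points.

```bash
cat > m.py <<'E'
from h import *
t=cap('top'); s=cap('side')
T=lambda u,v:(232+u/3.8-.37,72+v/3.8-.37)
S=lambda u,v:(160+(u-382)/3.2-.34,125+v/3.2-.34)
P=[('top FL foot',onz(t,*T(74,274),3)),('top FR foot',onz(t,*T(314,232),3)),('top FL as top',onz(t,*T(70,272),70)),
('side FL foot',onz(s,*S(548,238),3)),('side FR foot',onz(s,*S(614,118),3)),('side RL foot',onz(s,*S(424,208),3)),
('top RL top',onz(t,*T(50,72),70)),('top RR top',onz(t,*T(272,30),70))]
for n,p in P: print(n,p.round(1))
E
python3 m.py
python3 - <<'E'
from h import *
t=cap('top'); E=np.array(t['extrinsics']); print('campos',-E[:3,:3].T@E[:3,3])
E
```

```text
top FL foot [665.9  21.9   3. ]
top FR foot [ 694.8 -164.3    3. ]
top FL as top [655.   24.3  70. ]
side FL foot [666.   24.1   3. ]
side FR foot [ 695.4 -162.     3. ]
side RL foot [803.9  48.    3. ]
top RL top [803.4  35.9  70. ]
top RR top [ 831.6 -127.8   70. ]
campos [ 455.0600772    13.59484738 1143.03401186]
```

Measured: tray origin ≈ (559,-46), yaw 24.4° (rect 167x152 mm against 165x150 expected). Stand origin ≈ (749,-58), yaw ≈ 9.3° (leg spacing 166x139 against 168x140). In the stand frame the tray is at (-185,+43) with +15° yaw. I'll nudge its left wall with two spread fingertips first, then push on the flange.

```bash
cat > d.py <<'E'
import sys
from h import *
ST=np.array([749,-58.3,np.radians(9.3)])
def s2w(x,y,a=0,S=ST):
    c,s=np.cos(S[2]),np.sin(S[2]); return np.array([S[0]+c*x-s*y,S[1]+s*x+c*y,S[2]+a])
def delta(x,y,z,yaw):
    o=bot.get_obs(); p=o['tool_pos']; a=o['tcp_rot'][2]; dx,dy=x-p[0],y-p[1]
    print('pose',p.round(1),'yaw',round(a,3),'F',o['contact_force'].round(1),'t',round(o['time'],1))
    print('tool d (mm)',np.round([dx*np.cos(a)+dy*np.sin(a),dx*np.sin(a)-dy*np.cos(a),p[2]-z],1),'wz',round(a-yaw,3))
if __name__=='__main__': delta(*map(float,sys.argv[1:5]))
E
python3 d.py 509 52 150 -1.145
python3 -c "
from d import *
print(s2w(-192,84.5))"
```

```text
pose [ 233.  -470.3  206.4] yaw 0.46 F [-0.3 -0.4 -0.6] t 0.3
tool d (mm) [ 479.2 -345.6   56.4] wz 1.605
[ 5.45868180e+02 -5.93862562e+00  1.62315620e-01]
```

```bash
R='[[0.032,-0.023,0,0,0,0],[0.032,-0.023,0,0,0,0],[0.032,-0.023,0,0,0,0],[0.032,-0.023,0,0,0,0],[0.032,-0.023,0,0,0,0]]'
python3 -m crank '[[0.032,-0.023,0,0,0,0],[0.032,-0.023,0,0,0,0],[0.032,-0.023,0,0,0,0],[0.032,-0.023,0,0,0,0],[0.032,-0.023,0,0,0,0]]' 40
python3 -m crank '[[0.032,-0.023,0,0,0,0],[0.032,-0.023,0,0,0,0],[0.032,-0.023,0,0,0,0],[0.032,-0.023,0,0,0,0],[0.032,-0.023,0,0,0,0]]' >/dev/null
python3 -m crank '[[0.032,-0.023,0,0,0,0],[0.032,-0.023,0,0,0,0],[0.032,-0.023,0,0,0,0],[0.032,-0.023,0,0,0,0],[0.032,-0.023,0,0,0,0]]' >/dev/null
python3 -m crank '[[0,0,0,0,0,0.178],[0,0,0,0,0,0.178],[0,0,0,0,0,0.178],[0,0,0,0,0,0.178],[0,0,0,0,0,0.178]]' >/dev/null
python3 -m crank '[[0,0,0,0,0,0.178],[0,0,0,0,0,0.178],[0,0,0,0,0,0.178],[0,0,0,0,0,0.178],[0,0,0,0,0,0]]'
python3 d.py 509 52 14 -1.145
```

```text
time: 0.92
tool_pos: [325.8, -295.3, 206.7]
tcp_rot: [3.141, -0.0, 0.46]
contact_force: [1.0, -0.1, -0.4]
grip_width: 46.7
finger_force: 0.0
time: 3.42
tool_pos: [510.0, 51.7, 206.6]
tcp_rot: [3.141, -0.0, -1.141]
contact_force: [-0.3, -0.1, -0.3]
grip_width: 36.8
finger_force: 0.0
pose [510.   51.7 206.6] yaw -1.141 F [-0.3 -0.1 -0.3] t 3.4
tool d (mm) [ -0.7   0.8 192.6] wz 0.004
```

```bash
python3 -m crank '[[0,0,0.045,0,0,0],[0,0,0.045,0,0,0],[0,0,0.045,0,0,0],[0,0,0.035,0,0,0],[0,0,0.022,0,0,0]]' 
python3 -m crank '[[0.01,0,0,0,0,0],[0.006,0,0,0,0,0],[0.004,0,0,0,0,0],[0,0,0,0,0,0]]'
python3 d.py 528 -3 14 -1.409
```

```text
time: 4.05
tool_pos: [509.2, 51.7, 12.8]
tcp_rot: [3.14, 0.001, -1.138]
contact_force: [-0.7, -0.3, -0.5]
grip_width: 36.8
finger_force: 0.0
time: 4.55
tool_pos: [519.1, 33.0, 15.5]
tcp_rot: [-3.14, -0.001, -1.142]
contact_force: [0.3, -0.6, 0.1]
grip_width: 36.5
finger_force: 0.0
pose [519.1  33.   15.5] yaw -1.142 F [ 0.3 -0.6  0.1] t 4.5
tool d (mm) [36.5  6.8  1.5] wz 0.267
```

Run:
```python
from h import *
c=cap('top'); cv2.imwrite('pics/z1.png',cv2.resize(c['color'][72:230,200:340],None,fx=3.7,fy=3.7,interpolation=cv2.INTER_CUBIC))
```

```text
(no output)
```

View pics/z1.png

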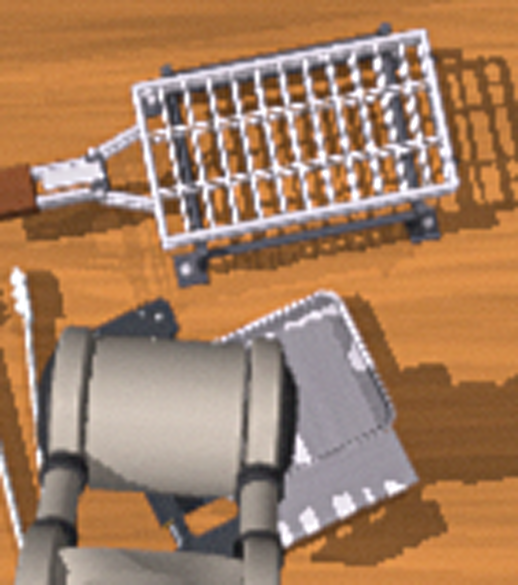

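The picture shows the hand beside the tray's left wall, with the tray not yet moved (far right corner at crop (330,293)). Next comes the push with the turn.

```bash
python3 -m crank '[[0.005,0,0,0,0,0],[0.004,0,0,0,0,0.024],[0.004,0,0,0,0,0.024],[0.004,0,0,0,0,0.024],[0.004,0,0,0,0,0.024]]' 
python3 -m crank '[[0.004,0,0,0,0,0.024],[0.004,0,0,0,0,0.024],[0.004,0,0,0,0,0.024],[0.004,0,0,0,0,0.024],[0.004,0,0,0,0,0.024]]' 
python3 -m crank '[[0.002,0,0,0,0,0.024],[0.001,0,0,0,0,0.024],[0,0,0,0,0,0]]'
cat > w2s.py <<'E'
from d import *
def w2s(p,S=ST):
    d=np.array(p[:2])-S[:2]; c,s=np.cos(S[2]),np.sin(S[2]); return np.array([c*d[0]+s*d[1],-s*d[0]+c*d[1]])
if __name__=='__main__':
    o=bot.get_obs(); print('tool in stand',w2s(o['tool_pos']).round(1),'yaw rel',round(np.degrees(o['tcp_rot'][2]-ST[2]),2))
E
python3 w2s.py
```

```text
time: 5.22
tool_pos: [526.6, 13.9, 14.6]
tcp_rot: [3.142, -0.0, -1.24]
contact_force: [0.8, -0.7, 0.6]
grip_width: 36.9
finger_force: 0.0
time: 5.85
tool_pos: [532.2, -5.3, 14.6]
tcp_rot: [-3.142, -0.0, -1.36]
contact_force: [-0.1, 0.5, -0.1]
grip_width: 36.3
finger_force: 0.0
time: 6.22
tool_pos: [532.8, -8.0, 14.6]
tcp_rot: [-3.142, -0.0, -1.407]
contact_force: [-0.6, -0.2, -0.1]
grip_width: 36.2
finger_force: 0.0
tool in stand [-205.2   84.6] yaw rel -89.89
```

```bash
python3 -m crank '[[-0.015,0,0,0,0,0],[-0.025,0,0,0,0,0],[0,0,-0.05,0,0,0],[0,0,-0.05,0,0,0],[0,0,-0.04,0,0,0]]' 100
python3 -c "
from d import *
print(s2w(-345,0))
delta(*s2w(-345,0)[:2],150,0.162)"
```

```text
time: 6.85
tool_pos: [526.1, 32.7, 156.6]
tcp_rot: [-3.14, -0.0, -1.405]
contact_force: [0.5, 0.7, -0.0]
grip_width: 82.2
finger_force: 0.0
[ 4.08534778e+02 -1.14053318e+02  1.62315620e-01]
pose [526.1  32.7 156.6] yaw -1.405 F [ 0.5  0.7 -0. ] t 6.8
tool d (mm) [125.4 140.2   6.6] wz -1.567
```

```bash
python3 -m crank '[[0.025,0.028,0,0,0,0],[0.025,0.028,0,0,0,0],[0.025,0.028,0,0,0,0],[0.025,0.028,0,0,0,0],[0.025,0.028,0,0,0,0]]' >/dev/null
python3 -m crank '[[0,0,0,0,0,-0.174],[0,0,0,0,0,-0.174],[0,0,0,0,0,-0.174],[0,0,0,0,0,-0.174],[0,0,0,0,0,-0.174]]' >/dev/null
python3 -m crank '[[0,0,0,0,0,-0.174],[0,0,0,0,0,-0.174],[0,0,0,0,0,-0.174],[0,0,0,0,0,-0.174],[0,0,0,0,0,0]]'
cat > tray.py <<'E'
from w2s import *
c=cap('top'); t=c['color']
hsv=cv2.cvtColor(t,cv2.COLOR_BGR2HSV)
m=((hsv[...,1]<60)&(hsv[...,2]>90)).astype(np.uint8)*255
m[:148]=0;m[240:]=0;m[:,:235]=0;m[:,335:]=0
m=cv2.morphologyEx(m,cv2.MORPH_CLOSE,np.ones((3,3)))
k=max(cv2.findContours(m,cv2.RETR_EXTERNAL,cv2.CHAIN_APPROX_NONE)[0],key=cv2.contourArea)
p=np.array([onz(c,u,v,25)[:2] for u,v in k[:,0]],np.float32)
r=cv2.minAreaRect(p); a=np.radians(r[2]); print(r)
# scale-free: tray frame angle
o=np.array(r[0])+22.5*np.array([np.cos(a),np.sin(a)]); print('tray w',o.round(1),'in stand',w2s(o).round(1),'yaw rel',round(np.degrees(a-ST[2]),2))
import sys; cv2.imwrite(sys.argv[1],cv2.resize(t[72:240,225:340],None,fx=3.5,fy=3.5,interpolation=cv2.INTER_CUBIC))
E
python3 tray.py pics/z2.png
```

```text
time: 8.72
tool_pos: [408.5, -113.9, 154.6]
tcp_rot: [-3.141, 0.0, 0.159]
contact_force: [0.4, 0.7, 1.0]
grip_width: 91.8
finger_force: 0.0
((488.8453369140625, -89.08738708496094), (300.6332092285156, 160.453125), 31.562721252441406)
tray w [508.  -77.3] in stand [-240.9   20.2] yaw rel 22.26
```

View pics/z2.png

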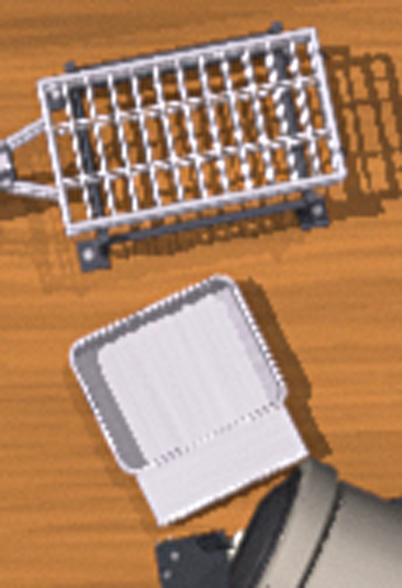

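The picture shows the tray unmoved: flange corners still at about (270.7,221.4) and (313,201), the same as before. Something disagrees, so I'll compare the hand's projected position with the picture.

Run:
```python
from w2s import *
c=cap('top'); s=cap('side'); o=bot.get_obs(); p=o['tool_pos']; print(p)
for z in (0,66): print(np.round(proj(c,p+[0,0,z]),1), np.round(proj(s,p+[0,0,z]),1))
print('at z1 body',np.round(proj(c,[519,33,82]),1))
print('tray now side: ', [np.round(onz(s,*q,25),1) for q in ((0,0),)])
a=cv2.resize(c['color'][140:300,220:340],None,fx=3.3,fy=3.3,interpolation=cv2.INTER_CUBIC)
b=cv2.resize(s['color'][125:285,170:300],None,fx=3,fy=3,interpolation=cv2.INTER_CUBIC)
im=np.zeros((540,800,3),np.uint8); im[:a.shape[0],:a.shape[1]]=a; im[:b.shape[0],400:400+b.shape[1]]=b[:, :400]
cv2.imwrite('pics/z3.png',im)
```

```text
[ 408.59724635 -114.33800439  154.62730839]
[307.  233.3] [304.5 164.2]
[310.7 234.5] [306.3 147.5]
at z1 body [247.8 192.2]
tray now side:  [array([2550.1, -705.8,   25. ])]
```

View pics/z3.png

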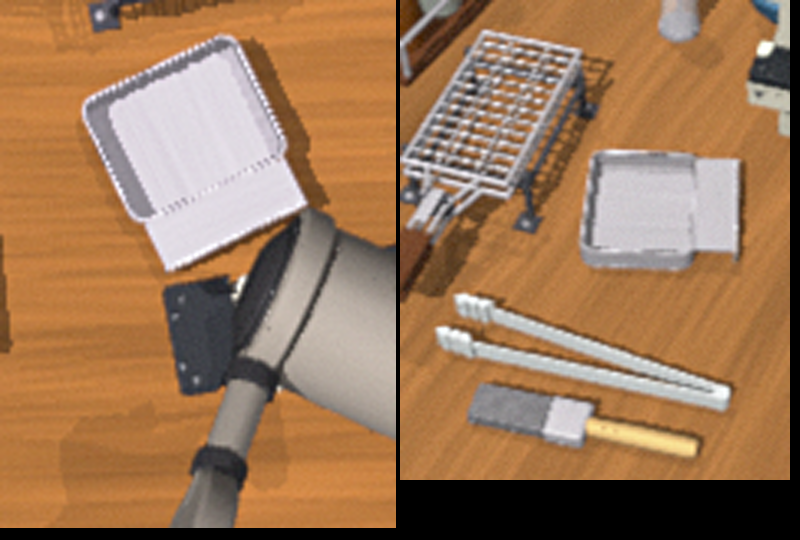

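Run:
```python
from w2s import *
c=cap('top'); s=cap('side')
def tr(x,y,z): a=np.radians(24.4); return [559.1+np.cos(a)*x-np.sin(a)*y,-45.8+np.sin(a)*x+np.cos(a)*y,z]
for q in [(-105,67,25),(-105,-67,25),(-105,67,5),(60,60,25),(60,-60,25),(0,75,25)]: print(q,np.round(proj(c,tr(*q)),1),np.round(proj(s,tr(*q)),1))
for n,k in(('top',c),('side',s)):
    d=cv2.absdiff(cv2.imread(f'pics/{n}0.png'),k['color']).max(2)
    reg=d[145:222,240:300] if n=='top' else d[170:216,225:290]
    print(n,(reg>30).mean())
    # same colour mask, both pictures, within region clear of the hand
    for im in (cv2.imread(f'pics/{n}0.png'),k['color']):
        h=cv2.cvtColor(im,cv2.COLOR_BGR2HSV); m=((h[...,1]<60)&(h[...,2]>90)).astype(np.uint8)
        z=np.zeros_like(m); 
        if n=='top': z[148:200,240:320]=m[148:200,240:320]
        else: z[172:220,225:292]=m[172:220,225:292]
        ys,xs=np.nonzero(z); M=cv2.moments(z,True); print(xs.min(),xs.max(),ys.min(),ys.max(),round(M['m10']/M['m00'],2),round(M['m01']/M['m00'],2),M['m00'])
```

```text
(-105, 67, 25) [270.4 222.3] [282.3 208.5]
(-105, -67, 25) [312.8 201.8] [283. 178.]
(-105, 67, 5) [270.1 222.2] [282.1 212.6]
(60, 60, 25) [247.5 169. ] [230.  204.8]
(60, -60, 25) [285.2 151. ] [233.6 177.8]
(0, 75, 25) [251.8 190.2] [248.6 209.1]
top 0.004112554112554113
245 311 148 199 277.79 178.86 2292.0
245 311 148 199 277.8 178.87 2291.0
side 0.0
230 282 175 214 255.71 194.27 1875.0
230 282 175 214 255.69 194.29 1879.0
```

Both cameras agree with my tray position, and it didn't move by even 0.1 px, so the fingertips passed above the 25 mm rim. The likely cause is that the tips retract on arcs when the fingers are open (the TCP is defined for shut fingers). I'll measure the true tip height by touching the bare shelf here, 60 mm behind the flange.

```bash
python3 -m crank '[[0,0,0.04,0,0,0],[0,0,0.04,0,0,0],[0,0,0.035,0,0,0],[0,0,0.02,0,0,0],[0,0,0.005,0,0,0]]' 40 | egrep 'pos|force|width'
python3 -m crank '[[0,0,0.002,0,0,0],[0,0,0,0,0,0]]' | egrep 'pos|contact'
python3 -m crank '[[0,0,0.002,0,0,0],[0,0,0,0,0,0]]' | egrep 'pos|contact'
python3 -m crank '[[0,0,0.002,0,0,0],[0,0,0,0,0,0]]' | egrep 'pos|contact'
```

```text
tool_pos: [407.9, -114.4, 13.6]
contact_force: [-0.1, 0.1, -1.2]
grip_width: 46.1
finger_force: 0.0
tool_pos: [409.1, -115.0, 13.3]
contact_force: [0.3, -0.5, -0.2]
tool_pos: [408.7, -114.8, 10.9]
contact_force: [1.1, 0.0, 0.0]
tool_pos: [408.5, -114.7, 8.5]
contact_force: [0.6, -0.1, 0.9]
```

```bash
python3 -m crank '[[0,0,0.002,0,0,0],[0,0,0,0,0,0]]' | egrep 'pos|contact'
python3 -m crank '[[0,0,0.002,0,0,0],[0,0,0,0,0,0]]' | egrep 'pos|contact'
python3 -m crank '[[0,0,0.002,0,0,0],[0,0,0,0,0,0]]' | egrep 'pos|contact|width'
python3 - <<'E'
from w2s import *
s=cap('side'); p=bot.get_obs()['tool_pos']
k=cv2.resize(s['color'][110:240,215:400],None,fx=4.2,fy=4.2,interpolation=cv2.INTER_CUBIC)
u,v=proj(s,p); print(u,v); cv2.circle(k,(int((u-215)*4.2),int((v-110)*4.2)),4,(0,0,255),-1); cv2.imwrite('pics/z4.png',k)
E
```

```text
tool_pos: [408.5, -114.7, 6.4]
contact_force: [0.0, 0.8, -0.1]
tool_pos: [408.5, -114.7, 4.5]
contact_force: [-0.2, -0.7, 0.7]
tool_pos: [408.5, -114.7, 2.5]
contact_force: [-0.5, 0.4, -0.3]
grip_width: 36.4
300.9809719076664 197.98224110500158
```

View pics/z4.png

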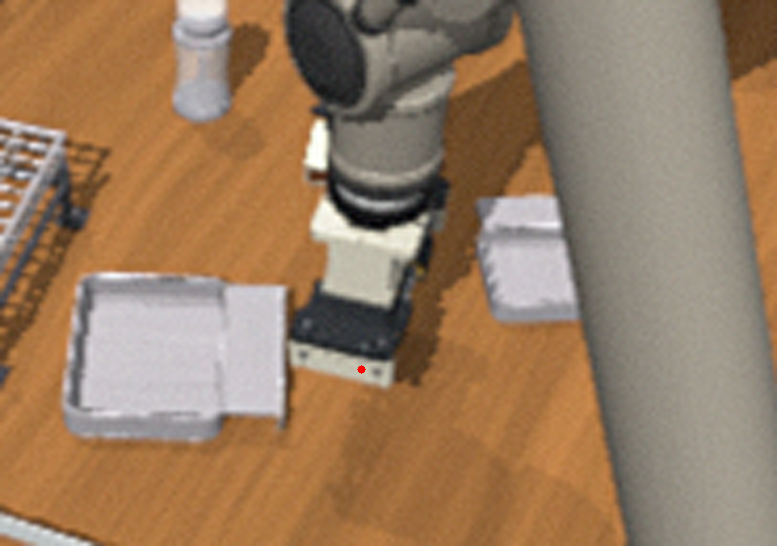

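Side view: the gripper body hides the fingertips, and the projected TCP at (361,370) is plausible. The tray's flange end at (285,350) is well clear of the hand. There is no shelf contact yet at TCP z = 2.5, so I'll keep touching down.

```bash
for i in 1; do
python3 -m crank '[[0,0,0.002,0,0,0],[0,0,0,0,0,0]]' | egrep 'pos|contact'
python3 -m crank '[[0,0,0.002,0,0,0],[0,0,0,0,0,0]]' | egrep 'pos|contact'
python3 -m crank '[[0,0,0.002,0,0,0],[0,0,0,0,0,0]]' | egrep 'pos|contact'
done
```

```text
tool_pos: [408.5, -114.7, 0.5]
contact_force: [-0.3, -0.3, -0.3]
tool_pos: [408.5, -114.7, -1.5]
contact_force: [0.0, 0.3, 0.0]
tool_pos: [408.5, -114.7, -3.5]
contact_force: [0.4, -0.6, 0.6]
```

The TCP is 3.5 mm below the shelf without contact, so the open tips are indeed retracted. Continuing.

```bash
python3 -m crank '[[0,0,0.002,0,0,0],[0,0,0,0,0,0]]' | egrep 'pos|contact'
python3 -m crank '[[0,0,0.002,0,0,0],[0,0,0,0,0,0]]' | egrep 'pos|contact'
python3 -m crank '[[0,0,0.002,0,0,0],[0,0,0,0,0,0]]' | egrep 'pos|contact'
python3 -m crank '[[0,0,0.001,0,0,0],[0,0,0,0,0,0]]' | egrep 'pos|contact'
```

```text
tool_pos: [408.5, -114.7, -5.5]
contact_force: [0.3, -0.1, -0.3]
tool_pos: [408.5, -114.7, -7.5]
contact_force: [0.3, 0.4, 0.1]
tool_pos: [408.5, -114.7, -9.5]
contact_force: [-0.3, 0.2, 0.5]
tool_pos: [408.5, -114.7, -10.4]
contact_force: [0.7, -0.8, 0.2]
```

The tips are retracted more than 10 mm at 40% opening, which explains the miss. I'll use shut fingers from here (tip = TCP). Raise, shut, and go back to the left wall.

```bash
python3 -m crank '[[0,0,-0.04,0,0,0],[0,0,-0.045,0,0,0],[0,0,-0.045,0,0,0],[0,0,-0.035,0,0,0],[0,0,0,0,0,0]]' 0 | egrep 'pos|width'
python3 -m crank '[[0,0,0,0,0,0.187],[0,0,0,0,0,0.187],[0,0,0,0,0,0.187],[0,0,0,0,0,0.187],[0,0,0,0,0,0.187]]' >/dev/null
python3 -m crank '[[0,0,0,0,0,0.187],[0,0,0,0,0,0.187],[0,0,0,0,0,0]]'
python3 d.py 502.8 49.4 14 -1.145; python3 tray.py /tmp/x.png
```

```text
tool_pos: [410.1, -115.4, 157.0]
grip_width: 0.0
time: 14.52
tool_pos: [408.0, -114.4, 153.6]
tcp_rot: [3.14, 0.001, -1.147]
contact_force: [0.1, 0.1, 0.1]
grip_width: 0.5
finger_force: 0.0
pose [ 408.  -114.4  153.6] yaw -1.147 F [0.1 0.1 0.1] t 14.5
tool d (mm) [-110.4 -153.8  139.6] wz -0.002
((522.9984741210938, -62.40315246582031), (202.12777709960938, 151.16265869140625), 24.840538024902344)
tray w [543.4 -53. ] in stand [-202.    38.5] yaw rel 15.54
```

```bash
python3 -m crank '[[-0.022,-0.031,0,0,0,0],[-0.022,-0.031,0,0,0,0],[-0.022,-0.031,0,0,0,0],[-0.022,-0.031,0,0,0,0],[-0.022,-0.030,0,0,0,0]]' | grep pos
python3 -m crank '[[0,0,0.04,0,0,0],[0,0,0.04,0,0,0],[0,0,0.035,0,0,0],[0,0,0.02,0,0,0],[0,0,0.004,0,0,0]]' | grep pos
python3 -m crank '[[0.01,0,0,0,0,0],[0.008,0,0,0,0,0],[0.004,0,0,0,0,0],[0,0,0,0,0,0]]' | egrep 'pos|rot|contact'
python3 -m crank '[[0.003,0,0,0,0,0],[0.003,0,0,0,0,0],[0.003,0,0,0,0,0],[0.003,0,0,0,0,0],[0,0,0,0,0,0]]' | egrep 'pos|rot|contact'
python3 tray.py /tmp/x.png
```

```text
tool_pos: [504.4, 49.8, 154.0]
tool_pos: [502.8, 48.7, 14.0]
tool_pos: [513.5, 28.1, 16.1]
tcp_rot: [-3.141, -0.001, -1.15]
contact_force: [0.4, 0.7, -0.5]
tool_pos: [518.1, 17.4, 15.6]
tcp_rot: [-3.142, -0.0, -1.149]
contact_force: [-0.3, 0.6, -0.2]
((513.8741455078125, -38.90900421142578), (219.07545471191406, 250.86032104492188), 88.98002624511719)
tray w [514.3 -16.4] in stand [-224.9   79.3] yaw rel 79.68
```

```bash
cat > edge.py <<'E'
from w2s import *
def edges(im):
    h=cv2.cvtColor(im,cv2.COLOR_BGR2HSV); m=((h[...,1]<60)&(h[...,2]>90)).astype(np.uint8)
    z=np.zeros_like(m); z[146:225,285:345]=m[146:225,285:345]
    n,l,st,_=cv2.connectedComponentsWithStats(z); i=1+st[1:,4].argmax(); ys,xs=np.nonzero(l==i)
    return 'right corner',(xs.max(),ys[xs==xs.max()].mean().round(1)),'col285-300 top',ys[xs<300].min(),'mean',xs.mean().round(2),ys.mean().round(2)
if __name__=='__main__':
    print(edges(cv2.imread('pics/top0.png'))); print(edges(cap('top')['color']))
E
python3 edge.py
```

```text
('right corner', (np.int64(312), np.float64(201.0)), 'col285-300 top', np.int64(151), 'mean', np.float64(294.53), np.float64(185.53))
('right corner', (np.int64(312), np.float64(200.5)), 'col285-300 top', np.int64(151), 'mean', np.float64(294.85), np.float64(185.52))
```

Still no push, so I'm backing off at once and touching the shelf with shut fingers to find the true tip height.

```bash
python3 -m crank '[[-0.015,0,0,0,0,0],[-0.015,0,0,0,0,0],[-0.01,0,0,0,0,0],[0,0,0.005,0,0,0],[0,0,0,0,0,0]]' | egrep 'pos|rot|contact'
python3 edge.py
python3 -m crank '[[0,0,0.003,0,0,0],[0,0,0,0,0,0]]' | egrep 'pos|contact'
python3 -m crank '[[0,0,0.003,0,0,0],[0,0,0,0,0,0]]' | egrep 'pos|contact'
python3 -m crank '[[0,0,0.002,0,0,0],[0,0,0,0,0,0]]' | egrep 'pos|contact'
python3 -m crank '[[0,0,0.002,0,0,0],[0,0,0,0,0,0]]' | egrep 'pos|contact'
```

```text
tool_pos: [501.5, 54.1, 10.2]
tcp_rot: [3.141, 0.0, -1.149]
contact_force: [-1.4, 0.9, -0.0]
('right corner', (np.int64(312), np.float64(201.0)), 'col285-300 top', np.int64(151), 'mean', np.float64(294.53), np.float64(185.53))
('right corner', (np.int64(312), np.float64(200.5)), 'col285-300 top', np.int64(151), 'mean', np.float64(294.36), np.float64(185.41))
tool_pos: [501.6, 53.8, 7.3]
contact_force: [-0.3, 0.1, 0.6]
tool_pos: [501.5, 54.0, 4.4]
contact_force: [0.3, -0.4, -0.6]
tool_pos: [501.5, 54.1, 2.4]
contact_force: [-0.8, 0.5, -0.6]
tool_pos: [501.5, 54.1, 0.4]
contact_force: [-0.2, -0.1, -0.6]
```

```bash
python3 -m crank '[[0,0,0.002,0,0,0],[0,0,0,0,0,0]]' | egrep 'pos|contact'
python3 -m crank '[[0,0,0.002,0,0,0],[0,0,0,0,0,0]]' | egrep 'pos|contact'
python3 -m crank '[[0,0,0.002,0,0,0],[0,0,0,0,0,0]]' | egrep 'pos|contact'
python3 -m crank '[[0,0,0.002,0,0,0],[0,0,0,0,0,0]]' | egrep 'pos|contact'
```

```text
tool_pos: [501.5, 54.1, -1.6]
contact_force: [-0.3, 0.2, 0.5]
tool_pos: [501.6, 54.1, -3.5]
contact_force: [1.0, 0.1, 0.3]
tool_pos: [501.5, 54.1, -5.6]
contact_force: [1.0, 0.4, -0.3]
tool_pos: [501.5, 54.1, -7.6]
contact_force: [0.2, 0.7, -0.1]
```

```bash
python3 -m crank '[[0,0,0.003,0,0,0],[0,0,0,0,0,0]]' | egrep 'pos|contact'
python3 -m crank '[[0,0,0.002,0,0,0],[0,0,0,0,0,0]]' | egrep 'pos|contact'
python3 - <<'E'
from w2s import *
s=cap('side'); t=cap('top'); p=bot.get_obs()['tool_pos']
k=cv2.resize(s['color'][130:250,170:300],None,fx=4,fy=4,interpolation=cv2.INTER_CUBIC)
for z in (-p[2],34): 
    u,v=proj(s,p+[0,0,z]); print(u,v); cv2.circle(k,(int((u-170)*4),int((v-130)*4)),3,(0,0,255),-1)
cv2.imwrite('pics/z5.png',k)
E
```

```text
tool_pos: [501.4, 54.1, -10.7]
contact_force: [-0.2, -0.2, 0.2]
tool_pos: [501.6, 54.1, -12.5]
contact_force: [-0.0, -0.7, -0.4]
251.44330570064943 224.22302492141006
251.32327829530647 219.86142732082192
```

View pics/z5.png

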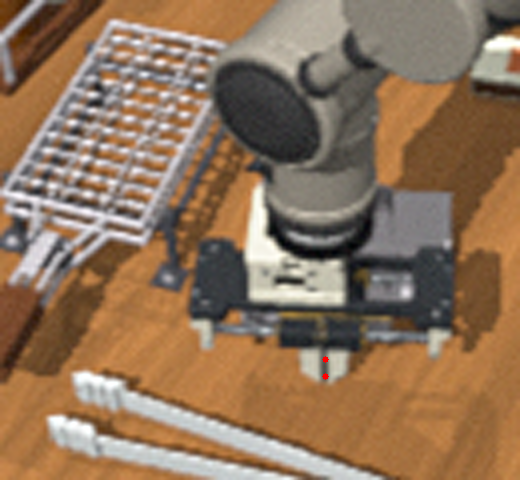

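Side view: the shut fingertips show at (325,382), right at the projected shelf point (325,377), so the tips look at or slightly above the shelf although TCP reads z = -12.5. I'll continue the touch test.

```bash
python3 -m crank '[[0,0,0.002,0,0,0],[0,0,0,0,0,0]]' | egrep 'pos|contact'
python3 -m crank '[[0,0,0.002,0,0,0],[0,0,0,0,0,0]]' | egrep 'pos|contact'
python3 -m crank '[[0,0,0.002,0,0,0],[0,0,0,0,0,0]]' | egrep 'pos|contact'
python3 -m crank '[[0,0,0.002,0,0,0],[0,0,0,0,0,0]]' | egrep 'pos|contact'
python3 -c "
from h import *
print(bot.get_obs())"
```

```text
tool_pos: [501.5, 54.1, -14.5]
contact_force: [0.5, 1.2, 0.3]
tool_pos: [501.6, 54.1, -16.6]
contact_force: [-0.1, -0.1, -0.2]
tool_pos: [501.5, 54.1, -18.6]
contact_force: [-0.5, 0.1, 0.0]
tool_pos: [501.8, 54.1, -19.8]
contact_force: [-0.6, -0.3, 5.7]
{'time': 21.325, 'joint_positions': array([-4.44857906e-02,  6.08253805e-01,  1.83180983e+00, -1.93208636e-04,
        7.00975176e-01,  2.67561173e+00]), 'dq': array([ 0.00015174, -0.00031867, -0.00073976,  0.00052056, -0.00078051,
       -0.00012229]), 'tau': array([-6.11562305e-02, -4.35855031e+01, -1.44357097e+01, -1.02681562e-02,
       -5.90951163e-01, -3.15640891e-04]), 'tool_pos': array([501.81934641,  54.09490811, -19.83968854]), 'tcp_rot': array([-3.14115389e+00, -3.60236996e-04, -1.14915365e+00]), 'contact_force': array([-0.56136972, -0.34342744,  5.6695125 ]), 'moment': array([ 0.04692783,  0.26267279, -0.00813853]), 'finger_force': 3.2565362990135327, 'grip_width': 0.4024357036224065}
```

Contact came at a reading of -19: true tip height = tool_pos z + 19 mm. So the earlier passes were above the rim, with the grasp point about 52 mm up. The jaws are linear, so I'll use a 30% opening with tips at about 13 mm (reading -6).

```bash
python3 -m crank '[[0,0,-0.008,0,0,0],[0,0,-0.006,0,0,0],[0,0,0,0,0,0]]' 30 | egrep 'pos|width'
python3 -m crank '[[0.01,0,0,0,0,0],[0.01,0,0,0,0,0],[0.005,0,0,0,0,0],[0,0,0,0,0,0]]' | egrep 'pos|rot|contact|width'
python3 -m crank '[[0.003,0,0,0,0,0],[0.003,0,0,0,0,0],[0.003,0,0,0,0,0],[0.003,0,0,0,0,0],[0,0,0,0,0,0]]' | egrep 'pos|rot|contact'
python3 edge.py; python3 w2s.py
```

```text
tool_pos: [502.1, 54.1, -5.8]
grip_width: 25.0
tool_pos: [512.0, 30.7, -6.5]
tcp_rot: [3.141, -0.0, -1.15]
contact_force: [0.1, 0.4, -0.7]
grip_width: 27.8
tool_pos: [516.9, 20.0, -6.4]
tcp_rot: [3.142, -0.0, -1.149]
contact_force: [-0.3, 0.5, 0.4]
('right corner', (np.int64(312), np.float64(201.0)), 'col285-300 top', np.int64(151), 'mean', np.float64(294.53), np.float64(185.53))
('right corner', (np.int64(314), np.float64(199.0)), 'col285-300 top', np.int64(150), 'mean', np.float64(295.57), np.float64(183.98))
tool in stand [-216.3  114.8] yaw rel -75.15
```

```bash
python3 -m crank '[[0.003,0,0,0,0,0.026],[0.003,0,0,0,0,0.026],[0.003,0,0,0,0,0.026],[0.003,0,0,0,0,0.026],[0.003,0,0,0,0,0.026]]' | egrep 'pos|rot|contact|width'
python3 -m crank '[[0.003,0,0,0,0,0.026],[0.003,0,0,0,0,0.026],[0.003,0,0,0,0,0.026],[0.003,0,0,0,0,0.026],[0.003,0,0,0,0,0.026]]' | egrep 'pos|rot|contact'
python3 edge.py; python3 w2s.py
```

```text
tool_pos: [522.3, 6.2, -6.4]
tcp_rot: [-3.142, -0.0, -1.281]
contact_force: [-0.0, 1.8, 0.1]
grip_width: 27.6
tool_pos: [525.8, -8.4, -6.4]
tcp_rot: [-3.142, -0.0, -1.411]
contact_force: [0.3, 2.0, 1.5]
('right corner', (np.int64(312), np.float64(201.0)), 'col285-300 top', np.int64(151), 'mean', np.float64(294.53), np.float64(185.53))
('right corner', (np.int64(326), np.float64(196.5)), 'col285-300 top', np.int64(148), 'mean', np.float64(301.54), np.float64(182.98))
tool in stand [-212.1   85. ] yaw rel -90.2
```

```bash
python3 -m crank '[[-0.015,0,0,0,0,0],[-0.025,0,0,0,0,0],[0,0,-0.045,0,0,0],[0,0,-0.045,0,0,0],[0,0,-0.03,0,0,0]]' 90 | egrep 'pos'
python3 -m crank '[[0.023,0.028,0,0,0,0],[0.023,0.028,0,0,0,0],[0.023,0.028,0,0,0,0],[0.023,0.028,0,0,0,0],[0.023,0.028,0,0,0,0]]' >/dev/null
python3 -m crank '[[0,0,0,0,0,-0.174],[0,0,0,0,0,-0.174],[0,0,0,0,0,-0.174],[0,0,0,0,0,-0.174],[0,0,0,0,0,-0.174]]' >/dev/null
python3 -m crank '[[0,0,0,0,0,-0.174],[0,0,0,0,0,-0.174],[0,0,0,0,0,-0.174],[0,0,0,0,0,-0.174],[0,0,0,0,0,0]]' |egrep 'pos|rot|width'
python3 - <<'E'
import re
s=open('tray.py').read().replace('m[240:]=0','m[226:]=0').replace('import sys;','import sys; print(cv2.approxPolyDP(k,2.5,True)[:,0].tolist());'); open('tray.py','w').write(s)
E
python3 tray.py pics/z6.png; python3 w2s.py
```

```text
tool_pos: [519.8, 32.1, 115.7]
tool_pos: [399.6, -104.2, 113.7]
tcp_rot: [3.141, -0.0, 0.156]
grip_width: 82.6
((517.3424072265625, -111.9853515625), (235.9196014404297, 152.41879272460938), 23.59377098083496)
tray w [ 538. -103.] in stand [-215.5  -10. ] yaw rel 14.29
[[261, 166], [261, 174], [272, 198], [285, 217], [301, 211], [298, 225], [329, 225], [311, 220], [305, 211], [327, 198], [306, 148], [296, 149]]
tool in stand [-352.2   11. ] yaw rel -0.49
```

View pics/z6.png

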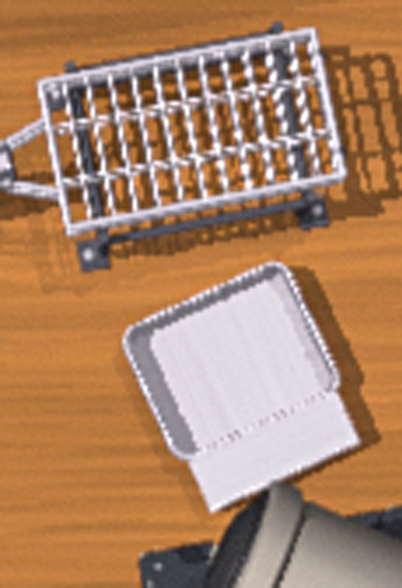

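The picture shows the tray translated about 43 mm right, but still at about 24° yaw: flange corners at px (285.9,217.7) and (327,198), far-left at (261,168). The fingers slid along the wall instead of turning it. I'll compute its pose and square it with the wide-open fingers on the flange.

```bash
python3 - <<'E'
from w2s import *
c=cap('top')
L=onz(c,285.7,217.5,25)[:2];R=onz(c,327,198,25)[:2]; y=(L-R); print(np.linalg.norm(y)); y/=np.linalg.norm(y); x=np.array([y[1],-y[0]])
FL=onz(c,261,166.5,25)[:2]; 
o=(L+R)/2+105*x; print('o',o,w2s(o),'yaw rel',np.degrees(np.arctan2(x[1],x[0])-ST[2]),'FL corner in tray',(FL-o)@x,(FL-o)@y)
print('flange L,R in stand',w2s(L),w2s(R))
E
python3 w2s.py
```

```text
130.28352646023873
o [570.74854488 -88.97927431] [-180.8663554    -1.46990097] yaw rel 14.594682249696154 FL corner in tray 56.455468023499336 66.6310097160163
flange L,R in stand [-298.89266601   35.11205252] [-266.06388269  -90.96755825]
tool in stand [-352.2   11. ] yaw rel -0.5
```

```bash
python3 -m crank '[[0.005,0.015,0.02,0,0,-0.008],[0.005,0.014,0.03,0,0,0],[0,0,0.03,0,0,0],[0,0,0.025,0,0,0],[0,0,0.014,0,0,0]]' 100 | egrep 'pos'
python3 -m crank '[[0.01,0,0,0,0,0],[0.01,0,0,0,0,0],[0.005,0,0,0,0,0],[0,0,0,0,0,0]]' | egrep 'pos|width|contact'
python3 w2s.py
```

```text
tool_pos: [413.7, -131.4, -6.6]
tool_pos: [439.6, -127.7, -4.9]
contact_force: [0.2, -0.5, -1.0]
grip_width: 91.9
tool in stand [-316.5  -18.4] yaw rel 0.16
```

```bash
python3 -m crank '[[0.005,0,0,0,0,0],[0.004,0,0,0,0,0],[0.004,0,0,0,0,0],[0.004,0,0,0,0,0],[0.004,0,0,0,0,0]]' | egrep 'pos|contact'
python3 -m crank '[[0.004,0,0,0,0,0],[0.004,0,0,0,0,0],[0.004,0,0,0,0,0],[0.004,0,0,0,0,0],[0,0,0,0,0,0]]' | egrep 'pos|rot|contact'
cat > far.py <<'E'
from w2s import *
# fit lines to the far wall rim and side rims (z=25) from the mask, left/right/far edges in stand frame
import sys
c=cap('top'); h=cv2.cvtColor(c['color'],cv2.COLOR_BGR2HSV); m=((h[...,1]<60)&(h[...,2]>90)).astype(np.uint8)
m[:, :240]=0; m[:,340:]=0; m[:int(sys.argv[1])]=0; m[int(sys.argv[2]):]=0
m=cv2.morphologyEx(m,cv2.MORPH_CLOSE,np.ones((3,3)))
k=max(cv2.findContours(m,cv2.RETR_EXTERNAL,cv2.CHAIN_APPROX_NONE)[0],key=cv2.contourArea)
P=np.array([w2s(onz(c,u,v,25)) for u,v in k[:,0]]); print('x',P[:,0].min().round(1),P[:,0].max().round(1),'y',P[:,1].min().round(1),P[:,1].max().round(1))
r=cv2.minAreaRect(P.astype(np.float32)); print(np.round(r[0],1),np.round(r[1],1),r[2])
print(cv2.approxPolyDP(k,2,True)[:,0].tolist())
cv2.imwrite('/tmp/m.png',m*255)
E
python3 far.py 140 200; python3 w2s.py
```

```text
tool_pos: [459.6, -124.1, -5.5]
contact_force: [-2.7, 0.7, 0.9]
tool_pos: [476.0, -121.7, -5.4]
tcp_rot: [3.141, -0.001, 0.165]
contact_force: [-0.6, 0.4, 0.4]
x -275.1 -87.6 y -128.5 71.5
[-190.6  -28.5] [199.3 175.8] 9.870376586914062
[[262, 155], [271, 185], [280, 198], [286, 197], [292, 184], [299, 179], [293, 199], [339, 199], [339, 191], [323, 183], [322, 170], [310, 140], [299, 140]]
tool in stand [-279.6  -18.5] yaw rel 0.13
```

```bash
python3 -m crank '[[-0.02,0,0,0,0,0],[-0.04,0,0,0,0,0],[-0.03,0,0,0,0,0],[0,0,0,0,0,0]]' | egrep 'time|pos'
python3 far.py 138 212
python3 - <<'E'
from w2s import *
s=cap('side'); h=cv2.cvtColor(s['color'],cv2.COLOR_BGR2HSV); m=((h[...,1]<60)&(h[...,2]>110)).astype(np.uint8)
m[:165]=0;m[225:]=0;m[:,:218]=0;m[:,285:]=0
k=max(cv2.findContours(m,cv2.RETR_EXTERNAL,cv2.CHAIN_APPROX_NONE)[0],key=cv2.contourArea)
print('side',cv2.approxPolyDP(k,2,True)[:,0].tolist())
E
```

```text
time: 29.7
tool_pos: [385.5, -136.6, -5.2]
x -268.3 -84.5 y -95.4 71.5
[-176.6  -14.2] [166.8 152.4] 9.806233406066895
[[307, 138], [262, 155], [273, 190], [278, 193], [283, 207], [327, 190], [321, 177], [321, 167], [311, 141]]
side [[231, 166], [225, 189], [227, 197], [259, 200], [261, 195], [269, 195], [275, 199], [278, 167], [235, 165], [230, 182]]
```

The tray is now at stand (-154,-10), yaw +9.8° (rect 166.8x152.4 mm, a good fit). Finger friction is cancelling the turning moment. It will turn better with shut fingers pushing the flange's right end sideways, about 80 mm behind the centre of mass, which also moves it in +y as needed.

```bash
python3 -m crank '[[0,0,-0.035,0,0,0],[0,0,-0.025,0,0,0],[0.029,0.021,0,0,0,0],[0.029,0.021,0,0,0,0],[0.029,0.021,0,0,0,0]]' 0 | egrep 'pos'
python3 -m crank '[[0.029,0.021,0,0,0,0],[0.027,0.019,0,0,0,0],[0,0,0.035,0,0,0],[0,0,0.025,0,0,0],[0,0,0,0,0,0]]' | egrep 'pos|width'
python3 w2s.py
```

```text
tool_pos: [485.4, -184.8, 55.0]
tool_pos: [544.3, -213.6, -7.2]
grip_width: 0.7
tool in stand [-227.1 -120.2] yaw rel 0.18
```

```bash
python3 -m crank '[[0,-0.005,0,0,0,0],[0,-0.005,0,0,0,0],[0,-0.004,0,0,0,0],[0,-0.004,0,0,0,0],[0,-0.004,0,0,0,0]]' | egrep 'pos|contact'
python3 -m crank '[[0,-0.004,0,0,0,0],[0,-0.003,0,0,0,0],[0,0,0,0,0,0]]' | egrep 'pos|contact'
python3 w2s.py; python3 far.py 134 212
```

```text
tool_pos: [541.1, -193.2, -4.8]
contact_force: [-1.8, -3.3, 3.8]
tool_pos: [539.9, -185.8, -5.0]
contact_force: [-1.7, -2.8, 5.5]
tool in stand [-226.9  -92.1] yaw rel 0.15
x -308.6 -81.1 y -155.3 75.5
[-183.3  -26.8] [226.9 212.6] 78.59931182861328
[[261, 150], [260, 158], [268, 186], [273, 190], [277, 205], [297, 199], [299, 194], [296, 193], [293, 176], [296, 175], [298, 178], [298, 174], [302, 173], [311, 176], [312, 185], [316, 188], [305, 211], [339, 211], [339, 199], [334, 197], [335, 194], [339, 194], [337, 142], [333, 143], [322, 169], [331, 173], [330, 178], [316, 174], [317, 165], [307, 138]]
```

```bash
cat > left.py <<'E'
import sys
from w2s import *
# left wall: leftmost mask pixel per row, fitted as a line at z=25 in the stand frame
def left(r0,r1):
    c=cap('top'); h=cv2.cvtColor(c['color'],cv2.COLOR_BGR2HSV); m=((h[...,1]<60)&(h[...,2]>90)); m[:,:240]=0
    P=np.array([w2s(onz(c,np.argmax(m[v]),v,25)) for v in range(r0,r1)],np.float32)
    vx,vy,x0,y0=cv2.fitLine(P,cv2.DIST_HUBER,0,.01,.01).ravel(); a=np.arctan(vy/vx)
    print('left wall: rel yaw %.1f deg, centre y at mid x %.1f: %.1f'%(np.degrees(a),x0,y0-75/np.cos(a)), [int(np.argmax(m[v])) for v in range(r0,r1,3)])
left(int(sys.argv[1]),int(sys.argv[2]))
E
python3 left.py 160 186; python3 left.py 192 204
```

```text
left wall: rel yaw 5.3 deg, centre y at mid x -160.0: -4.8 [261, 262, 263, 264, 264, 265, 266, 267, 268]
left wall: rel yaw 3.6 deg, centre y at mid x -237.8: -20.4 [273, 274, 275, 276]
```

```bash
python3 -m crank '[[0,-0.004,0,0,0,0],[0,-0.004,0,0,0,0],[0,-0.004,0,0,0,0],[0,-0.003,0,0,0,0],[0,0,0,0,0,0]]' | egrep 'time|pos|contact'
python3 w2s.py; python3 left.py 160 184
```

```text
time: 32.83
tool_pos: [537.4, -170.8, -5.2]
contact_force: [-0.2, -1.9, 5.3]
tool in stand [-227.   -76.8] yaw rel 0.15
left wall: rel yaw 0.6 deg, centre y at mid x -158.5: 3.4 [259, 260, 260, 261, 262, 262, 263, 263]
```

```bash
python3 -m crank '[[0,0.01,0,0,0,0],[0,0.018,0,0,0,0],[0,0,-0.03,0,0,0],[0,0,-0.035,0,0,0],[-0.03,-0.01,0,0,0,0]]' | egrep 'contact'
python3 -m crank '[[-0.03,-0.02,0,0,0,0],[-0.03,-0.025,0,0,0,0],[-0.03,-0.025,0,0,0,0],[-0.025,-0.025,0,0,0,0],[0,0,0,0,0,0]]' 100 | egrep 'contact|pos'
python3 w2s.py; python3 far.py 134 208; python3 left.py 160 184
```

```text
contact_force: [-0.4, 0.2, -0.4]
tool_pos: [379.8, -118.2, 59.4]
contact_force: [0.1, -0.1, 0.4]
tool in stand [-374.     0.6] yaw rel 0.13
x -248.3 -80.1 y -71.7 79.6
[-164.3    3.9] [151.4 168.1] 89.90816497802734
[[306, 138], [263, 144], [258, 148], [263, 181], [268, 187], [270, 201], [316, 192], [313, 181], [315, 172]]
left wall: rel yaw -0.5 deg, centre y at mid x -157.5: 3.0 [260, 260, 261, 261, 262, 262, 263, 263]
```

Run:
```python
from w2s import *
c=cap('top'); s=cap('side')
a=cv2.resize(c['color'][110:165,238:328],None,fx=6,fy=6,interpolation=cv2.INTER_CUBIC)
b=cv2.resize(s['color'][125:210,180:270],None,fx=2.8,fy=2.8,interpolation=cv2.INTER_CUBIC)
im=np.zeros((600,800,3),np.uint8); im[:330,:540]=a; im[335:335+b.shape[0],:b.shape[1]]=b
cv2.imwrite('pics/z7.png',im)
for y in (84,-84):
  for z in (3,70): print(y,z,np.round((np.array(proj(c,[*s2w(-70,y)[:2],z]))-[238,110])*6,0),np.round((np.array(proj(s,[*s2w(-70,y)[:2],z]))-[180,125])*2.8+[0,335],0))
```

```text
84 3 [ 96. 201.] [ 93. 536.]
84 70 [ 96. 174.] [ 88. 496.]
-84 3 [434. 139.] [144. 442.]
-84 70 [454. 109.] [141. 402.]
```

View pics/z7.png

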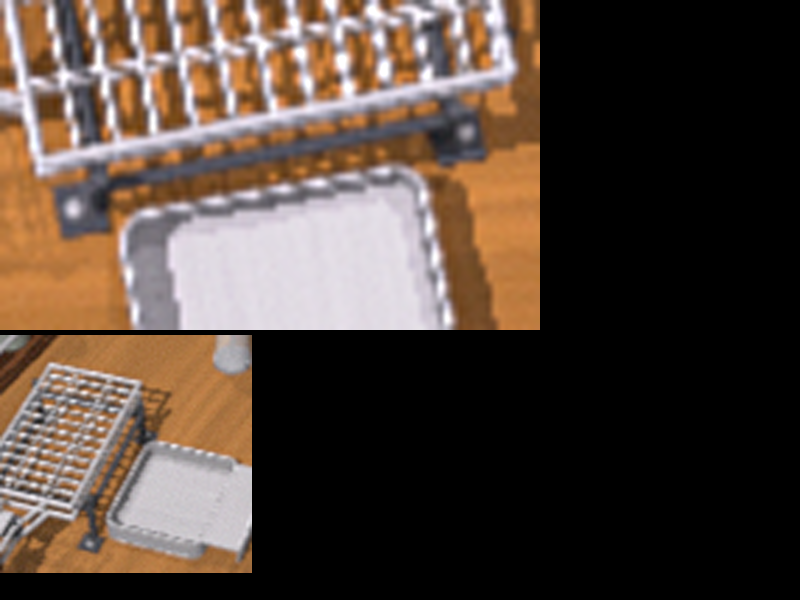

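The zoom shows the tray just before the mouth and roughly centred: left rim at (122,240), right rim at (432,190). The legs sit close to their predicted spots (98,190) and (443,128), and the screw plates lie outward of the legs. Next, a sub-pixel profile check for the sideways offset.

Run:
```python
from w2s import *
c=cap('top'); im=c['color'].astype(float); sat=cv2.cvtColor(c['color'],cv2.COLOR_BGR2HSV)[...,1].astype(float)
def cross(row,u0,u1,th=90):
    r=sat[row]; step=1 if u1>u0 else -1
    for u in range(u0,u1,step):
        if r[u]>th>=r[u+step]: return u+step*(r[u]-th)/(r[u]-r[u+step])
for row in (156,160,164,168,172):
    l=cross(row,248,275); r=cross(row,328,295)
    print(row,round(l,1),round(r,1),w2s(onz(c,l,row,25)).round(1),w2s(onz(c,r,row,25)).round(1))
print('left leg rows'); 
for row in range(137,144): print(row,c['color'][row,246:264].max(1).tolist(), sat[row,246:264].astype(int).tolist())
print('right leg rows')
for row in range(124,138): print(row,c['color'][row,304:324].max(1).tolist())
```

```text
156 257.9 312.1 [-111.6   80.4] [-140.   -72.6]
160 258.7 313.0 [-123.4   80.3] [-151.8  -72.8]
164 259.5 313.4 [-135.1   80.2] [-163.3  -71.7]
168 260.3 314.6 [-146.9   79.9] [-175.3  -72.8]
172 260.8 315.3 [-158.5   80.6] [-186.9  -72.6]
left leg rows
137 [203, 195, 166, 169, 164, 144, 113, 91, 97, 87, 172, 196, 198, 182, 201, 189, 119, 84] [20, 18, 17, 21, 19, 19, 20, 20, 18, 26, 136, 135, 162, 167, 175, 177, 167, 158]
138 [202, 166, 148, 142, 162, 191, 125, 77, 91, 90, 180, 166, 147, 141, 132, 114, 85, 80] [18, 31, 67, 75, 110, 140, 120, 23, 31, 31, 171, 177, 156, 143, 128, 92, 30, 22]
139 [179, 172, 174, 170, 180, 186, 125, 102, 112, 99, 106, 78, 65, 69, 62, 81, 98, 97] [90, 130, 158, 171, 171, 177, 139, 20, 30, 31, 101, 101, 67, 52, 16, 38, 42, 34]
140 [167, 155, 146, 140, 127, 122, 104, 98, 109, 96, 61, 55, 63, 62, 56, 72, 92, 79] [176, 151, 131, 118, 92, 65, 22, 26, 26, 27, 38, 46, 53, 45, 23, 35, 44, 45]
141 [146, 103, 96, 93, 90, 106, 105, 96, 72, 62, 59, 91, 113, 115, 124, 174, 164, 104] [133, 37, 16, 22, 20, 31, 32, 32, 32, 45, 35, 95, 126, 133, 150, 173, 173, 159]
142 [1
[... 1036 characters left out ...]
 119, 118, 115, 122]
131 [100, 100, 100, 93, 83, 68, 62, 54, 51, 49, 99, 145, 151, 83, 107, 120, 120, 122, 119, 120]
132 [75, 76, 95, 111, 100, 56, 34, 34, 41, 50, 105, 152, 143, 82, 92, 120, 126, 118, 123, 119]
133 [102, 99, 118, 124, 107, 68, 38, 40, 52, 54, 71, 105, 91, 68, 90, 122, 126, 122, 124, 122]
134 [103, 106, 126, 126, 110, 89, 56, 50, 53, 52, 64, 74, 67, 64, 77, 123, 130, 124, 125, 131]
135 [105, 102, 125, 123, 105, 101, 72, 57, 53, 55, 70, 98, 101, 101, 98, 128, 180, 182, 184, 184]
136 [105, 102, 102, 108, 106, 104, 88, 91, 93, 89, 87, 92, 103, 86, 97, 171, 196, 190, 193, 192]
137 [150, 130, 114, 161, 162, 166, 157, 107, 87, 103, 173, 178, 180, 183, 176, 193, 193, 194, 196, 191]
```

The tray is at stand x = -142, y ≈ +3.9 (edges +80.3/-72.5), yaw ≈ 0. I'll push at the flange with open fingers, the hand leaning back 0.2 rad to keep its body clear of the stand, and drift about 4 mm to the right at the start.

```bash
python3 -m crank '[[0.03,0,0,0,0,0],[0.03,-0.001,0,0,0,0],[0.028,-0.001,0,0,0,0],[0,0,0,0,0.1,0],[0,0,0,0,0.1,0]]' 100 | egrep 'pos'
python3 -m crank '[[-0.006,0,0.03,0,0,0],[-0.004,0,0.02,0,0,0],[-0.0025,0,0.012,0,0,0],[0,0,0,0,0,0]]' | egrep 'time|pos|rot|width|contact'
python3 w2s.py
```

```text
tool_pos: [469.3, -102.9, 59.4]
time: 35.5
tool_pos: [468.1, -102.5, -4.4]
tcp_rot: [-3.141, -0.199, 0.164]
contact_force: [0.5, 0.3, 0.1]
grip_width: 92.0
tool in stand [-284.4    1.8] yaw rel 0.12
```

```bash
python3 -m crank '[[0.0098,0,0.002,0,0,0],[0.0098,0,0.002,0,0,0],[0.0049,0,0.001,0,0,0],[0.0039,0,0.0008,0,0,0],[0.0039,0,0.0008,0,0,0]]' | egrep 'pos|contact'
python3 -m crank '[[0.0039,0.001,0.0008,0,0,0],[0.0039,0.001,0.0008,0,0,0],[0.0039,0.001,0.0008,0,0,0],[0.0039,0.001,0.0008,0,0,0],[0,0,0,0,0,0]]' | egrep 'pos|contact'
python3 w2s.py; python3 left.py 155 175
```

```text
tool_pos: [500.4, -96.9, -3.7]
contact_force: [-3.8, -0.8, 1.2]
tool_pos: [517.7, -98.6, -3.7]
contact_force: [-0.1, 0.4, 0.5]
tool in stand [-234.8   -2.4] yaw rel 0.14
left wall: rel yaw -0.2 deg, centre y at mid x -137.7: 0.1 [260, 260, 261, 261, 262, 262, 263]
```

```bash
python3 -m crank '[[0.0049,0.0005,0.001,0,0,0],[0.0049,0.0005,0.001,0,0,0],[0.0049,0,0.001,0,0,0],[0.0049,0,0.001,0,0,0],[0.0049,0,0.001,0,0,0]]' | egrep 'pos|contact'
python3 -m crank '[[0.0049,0,0.001,0,0,0],[0.0049,0,0.001,0,0,0],[0.0049,0,0.001,0,0,0],[0,0,0,0,0,0]]' | egrep 'time|pos|contact'
python3 w2s.py; python3 left.py 150 165; python3 left.py 174 186
```

```text
tool_pos: [542.2, -95.3, -3.8]
contact_force: [-3.2, -1.1, 0.7]
time: 37.92
tool_pos: [557.5, -92.9, -3.7]
contact_force: [0.6, -0.3, -0.0]
tool in stand [-194.6   -3.2] yaw rel 0.15
left wall: rel yaw 1.6 deg, centre y at mid x -119.0: -1.4 [259, 260, 260, 261, 261]
left wall: rel yaw 89.7 deg, centre y at mid x -184.2: -13551.6 [267, 262, 264, 277]
```

```bash
python3 -m crank '[[0.0049,0,0.001,0,0,0],[0.0049,0,0.001,0,0,0],[0.0049,0,0.001,0,0,0],[0.0049,0,0.001,0,0,0],[0.0049,0,0.001,0,0,0]]' | egrep 'pos|contact'
python3 -m crank '[[0.0049,0,0.001,0,0,0],[0.0049,0,0.001,0,0,0],[0.0049,0,0.001,0,0,0],[0.0049,0,0.001,0,0,0],[0.0049,0,0.001,0,0,0]]' | egrep 'time|pos|contact'
python3 -m crank '[[0.0049,0,0.001,0,0,0],[0.0049,0,0.001,0,0,0],[0.0049,0,0.001,0,0,0],[0,0,0,0,0,0]]' | egrep 'time|pos|contact'
python3 w2s.py
```

```text
tool_pos: [581.7, -88.7, -3.8]
contact_force: [-3.5, -1.1, 2.1]
time: 39.28
tool_pos: [606.3, -84.6, -3.8]
contact_force: [-3.0, -1.1, 1.7]
time: 39.78
tool_pos: [621.6, -82.1, -3.8]
contact_force: [-0.4, -0.1, 0.1]
tool in stand [-129.6   -2.9] yaw rel 0.15
```

Smooth so far, with about 3 N of sliding force. Next I'll make small steps until the force shows the rear crossbar, expected near a tool stand x of about -106.

```bash
python3 -m crank '[[0.0039,0,0.0008,0,0,0],[0.0039,0,0.0008,0,0,0],[0.0039,0,0.0008,0,0,0],[0.0029,0,0.0006,0,0,0]]' | egrep 'pos|contact'
python3 -m crank '[[0.002,0,0.0004,0,0,0],[0.002,0,0.0004,0,0,0]]' | egrep 'pos|contact'
python3 -m crank '[[0.002,0,0.0004,0,0,0],[0.001,0,0.0002,0,0,0]]' | egrep 'pos|contact'
python3 w2s.py
```

```text
tool_pos: [635.8, -79.7, -3.9]
contact_force: [-3.2, -0.7, 1.0]
tool_pos: [639.6, -79.0, -3.9]
contact_force: [-2.5, -1.0, 1.3]
tool_pos: [642.7, -78.5, -3.9]
contact_force: [-2.6, -1.4, 1.2]
tool in stand [-108.2   -2.8] yaw rel 0.14
```

```bash
python3 -m crank '[[0.001,0,0.0002,0,0,0],[0.001,0,0.0002,0,0,0]]' | egrep 'pos|contact'
python3 -m crank '[[0.001,0,0.0002,0,0,0],[0.001,0,0.0002,0,0,0]]' | egrep 'pos|contact'
python3 -m crank '[[0.001,0,0.0002,0,0,0],[0.001,0,0.0002,0,0,0]]' | egrep 'pos|contact'
python3 w2s.py
```

```text
tool_pos: [644.1, -78.3, -4.0]
contact_force: [-7.4, -0.9, 4.5]
tool_pos: [644.4, -78.2, -4.1]
contact_force: [-15.4, -4.7, 9.5]
tool_pos: [644.6, -78.1, -4.2]
contact_force: [-23.7, -6.0, 15.2]
tool in stand [-106.3   -2.7] yaw rel 0.18
```

The force rose sharply at tool x = -106.5, as predicted, so the far wall is on the crossbar. Backing off and checking the flange.

```bash
python3 -m crank '[[-0.004,0,-0.0008,0,0,0],[-0.015,0,-0.003,0,0,0],[-0.03,0,-0.006,0,0,0],[-0.04,0,-0.008,0,0,0],[-0.04,0,-0.008,0,0,0]]' | egrep 'pos|contact'
python3 -m crank '[[-0.04,0,-0.02,0,0,0],[-0.04,0,-0.02,0,0,0],[-0.02,0,-0.04,0,0,0],[0,0,-0.04,0,0,0],[0,0,0,0,0,0]]' | egrep 'time|pos|contact'
python3 - <<'E'
from w2s import *
c=cap('top'); h=cv2.cvtColor(c['color'],cv2.COLOR_BGR2HSV); m=((h[...,1]<60)&(h[...,2]>110)).astype(np.uint8)
m[:134]=0;m[175:]=0;m[:,:250]=0;m[:,320:]=0
n,l,st,_=cv2.connectedComponentsWithStats(m); i=1+st[1:,4].argmax()
k=max(cv2.findContours((l==i).astype(np.uint8),cv2.RETR_EXTERNAL,cv2.CHAIN_APPROX_NONE)[0],key=cv2.contourArea)
print(st[i],cv2.approxPolyDP(k,1.5,True)[:,0].tolist())
# front flange edge: lowest mask pixel per column
P=np.array([w2s(onz(c,u,np.nonzero(l[:,u]==i)[0].max()+.5,25)) for u in range(st[i,0]+6,st[i,0]+st[i,2]-6)],np.float32)
vx,vy,x0,y0=cv2.fitLine(P,cv2.DIST_HUBER,0,.01,.01).ravel(); print('flange x',x0,'tilt',np.degrees(np.arctan(vx/vy)))
Q=np.array([w2s(onz(c,u,v,25)) for u,v in k[:,0]]); Q=Q[Q[:,0]<-82]; print('y',Q[:,1].min(),Q[:,1].max())
b0=cv2.imread('pics/top0.png'); d=(cv2.absdiff(b0,c['color']).max(2)>40)
print('grid diff',d[80:120,185:330].mean(),'tongs/brush',d[145:250,165:218].mean(),'grinder/bowl/box',d[125:220,355:440].mean())
E
```

```text
tool_pos: [518.8, -99.6, -3.8]
contact_force: [0.1, -0.7, 0.4]
time: 42.78
tool_pos: [400.7, -120.8, 96.4]
contact_force: [-0.2, -0.6, 0.4]
[261 134  47  18 537] [[307, 138], [305, 134], [294, 134], [261, 141], [262, 151], [307, 143]]
flange x -102.8519 tilt -0.36836326
y -68.11430985620513 66.34651408077545
grid diff 0.15310344827586206 tongs/brush 0.0 grinder/bowl/box 0.003962848297213622
```

Run:
```python
from h import *
c=cap('top'); s=cap('side')
for n,k,r in (('top',c,(105,140,180,240)),('side',s,(170,225,160,195))):
    d=(cv2.absdiff(cv2.imread(f'pics/{n}0.png'),k['color']).max(2)>40); print(n,'handle diff',d[r[0]:r[1],r[2]:r[3]].mean())
print(bot.close_job())
```

```text
top handle diff 0.0
side handle diff 0.0425974025974026
the job is handed in; nothing more can be done
None
```

The tray is under the grid, flange to the front and far wall on the rear crossbar. Before handing in I measured it square to about 0.4°, within about 1 mm of centre and about 1 mm of the expected depth. The grid handle and the bystanders in view hadn't moved, and the hand was clear. The job was handed in at about 43 s of the 72 s, and the judge's result wasn't shown.

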